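Clamp a specimen pot, three clicks, and keep holding

TASK

Stand the capped specimen pot upright on the ratchet bottle clamp, between the V-block and the rubber pad, and let go of it. Then swing the clamp's lever by its black knob, feeling for the clicks: stop in the third click, never going on to a fourth, so that the pad grips the pot. The lever springs back if released, so finish while still holding the knob there, and leave the basket, bottles and carton where they are.

Things in the scene. Friction and masses are not known exactly. Their poses are not given: they have to be found in the camera images.
- pot_centre (a point): centre (37 mm above its underside) of the loose specimen pot: clear round pot with a white screw cap and a paper band, 50 mm diameter (cap 51 mm), 74 mm tall, about 90 g, standing upright on the table. z is its axis.
- pot: the same pot; origin at the centre of its underside.
- nest (a point): seat for the pot on the clamp plate's top face, 12 mm above the table: the centre of the pot's underside belongs here. Axes are the clamp's: z up, +y towards the V-block, -y towards the rubber pad, whose face stands 37 mm away with the lever open (the pot has 12 mm of play along y). Fingers fit on the +x and -x sides of the pot.
- clamp: fixed grey clamp plate, 120 x 275 x 12 mm, same axes as nest, its pose on the table varies; origin under the seat, at table height. Its steel V-block, 50 mm wide and 24 mm tall above the plate, touches the pot when that is at the seat.
- pad: rubber pad 44 mm wide, up to 24 mm above the plate, with two guide rods. Turning the lever moves its carriage 28 mm per radian towards the clamp's +y; the pad is sprung against the carriage at 1 N/mm. Origin: middle of the pad's face, at table height.
- lever_pivot (a point): point on the lever's upright axis, at the height of lever_knob; it lies 130 mm to the clamp's -y of the nest. The lever swings level, anticlockwise seen from above, from its open rest, where the arm points 3.49 rad anticlockwise from the clamp's +x (towards -x and a little -y), up to 1.35 rad further.
- lever_knob (a point): point 85 mm above the table on the axis of the upright round black knob at the lever's end, 120 mm from the pivot. Knob: 24 mm diameter, 51 to 112 mm above the table, free to spin on its own axis. A spring pulls it back open: 6.3 N at the knob when open, 9 N at 0.8 rad. Gripping the pot adds up to 2.5 N.
- lever: steel lever with toothed disc (radius 59 mm), arm and knob; origin on the pivot axis at table height, x along the arm. After 0.15 to 0.35 rad of free travel (varies) the first tooth rides over the plunger; teeth follow every 0.19 rad (23 mm at the knob). At each tooth the push needed first rises and then falls, by about 3 N either way; the click's notch is half a pitch (0.095 rad) past the tooth.
- click_stop: fixed grey housing, 24 x 30 x 36 mm, with the sprung plunger that clicks on the disc's teeth, 84 mm from the pivot on the side of the clamp's +x, set at a different angle about the pivot each time. Origin on the pivot axis at table height; its x axis points from there to where the knob is in the third click.
- basket: bystander: blue open basket with sample tubes, 150 x 210 x 55 mm; origin under its centre.
- sanitizer: bystander: bottle 60 mm diameter, 150 mm tall; origin under its centre.
- vial: bystander: slim capped bottle 34 mm diameter, 100 mm tall; origin under its centre.
- gloves: bystander: glove carton 230 x 120 x 75 mm; origin under its centre.
Mind the look-alikes: they are no part of the job. Leave any turquoise or yellow look-alike of the pot alone.

How it is judged:
By the outcome, as a careful person would: the job done as asked, in the order asked, and still so for the second after the job is handed in, while the arm keeps its last pose, push and grip.
It also fails if it takes over 64 s, if anything falls off the work surface, if the arm or the gripper's body presses on something with over 40 N, if the wrist force passes 120 N, or if a joint passes its speed limit or range.

ROBOT

A 6-joint arm with a two-finger parallel gripper is mounted at the origin on the work surface. World frame = base frame: x ahead of the robot, y to its left, z up, the work surface at z = 0. Lengths are in mm, angles in rad, forces in N, time in s.
With the tool pointing down it reaches from about 400 to 925 mm from the base axis. Payload 12.5 kg.
Tool frame: the origin (TCP) lies at the very end of the fingers, on their centre line; the grasp point (between the pads) lies 19 mm behind it; x points along the fingers, z is the direction in which the jaws open and shut, and the axes are right-handed (so a half turn about x gives the same grasp; the last joint's range is limited). The gripper opens to 95 mm and grips with 3 to 60 N. Pads are 20 mm wide; open, the fingers measure 119 mm over their backs; the gripper's body (75 mm by 180 mm) begins 59 mm behind the grasp point.
Start: joints at [-1.27, 0.491, 1.559, -0, 1.092, -0.106], TCP at [247.319, -574.003, 214.661] pointing down, gripper open.
Joint ranges: [-3.1, 3.1], [-0.84, 2.19], [0.05, 2.79], [-1.13, 4.28], [0.06, 2.93], [-2.69, 2.69]. Speed limits (rad/s): [2.22, 2.22, 2.79, 3.14, 3.14, 3.14].

INTERFACE

Orientations are given as a rotation vector (axis times angle).
In Python, from bench import get_obs, camera, hand_in gives the robot as it stands.
- The arm moves only by the tool drive_tool, never from a script. Its argument "deltas" is a list of rows, each a list of 3 entries, a list of its own where there are three numbers: the shift along the tool's x, y, z in cm, then the turn about the tool's x in rad, then the gripper command: -1 is shut, 1 is fully open, values between are in proportion. A call has 1 to 8 rows; each row is the pose to reach, as a shift and turn from the pose commanded when the call began, along the tool's axes at that moment; what a row does not reach only later rows make up. A row lasts 1/12 s, in which the tool goes at most 41.7 mm and 7.16 degrees, less where a joint would pass 70% of its speed; a pose out of reach is approached as far as the arm can. A call with a gripper value outside its range is refused whole. The fingers move at their own pace and stop on an object; the grip force is fixed at half the most. Time passes only in rows, so rows that repeat a pose let the fingers close. It gives the time, the measured TCP pose, the force and the opening at its end, in the units of the state.
- get_obs(): the state, without advancing time (a new reading comes with each control period).
- camera(name): name is "side" or "top"; returns a dict with "img" (420x560x3 uint8, red, green, blue), "vfov" (degrees; the focal length in pixels is half the picture's height over the tangent of half this angle, whatever the lens; pixels are square), "cx", "cy" (the principal point, pixels), "rvec" (rotation vector, rad) and "tvec" (3), from world to camera coordinates, as OpenCV has them. Camera axes: x right, y down, z forward; pixel columns grow to the right and rows downward; lengths in mm; the calibration is good to about 2 mm. A picture is of the moment at which its call begins. There is no depth.
- hand_in(): hands the job in, once; it reports no verdict.
The state is a dict: "time_s": time; "joints": joint angles; "qvel": joint speeds; "joint_torque": joint torques, N m; "eef_pos": TCP position; "tcp_rot": TCP orientation; "wrist_force": force on the tool from outside, world axes, zero at the start; "moment": the same for the moment, N m; "gripper_width": finger opening in mm.
Only numpy, scipy, OpenCV 4.12 (cv2) and the standard library are available. Lean on these libraries where they do the work, as an engineer would, in place of code of your own. Each camera call takes 0.05 s, during which the arm holds its last target. There are 200 camera calls.

## Working session

There is one attempt and no reset: what is moved stays moved. The work goes in short steps, Python scripts to look and compute and a tool call to move; the robot and the scene stay as the last step left them, time stands still between calls to the robot, and variables do not carry over. Pictures are saved under pics/ and viewed, about 8 in all and at most 12, crops included, and the job is handed in when it is done.

Besides the shell and the picture viewer there is one more tool, called after "Call:" by a JSON object that holds its "fn" and its "kwargs", one argument or row to a line. drive_tool: Moves the arm, as the interface text tells. Its arguments: {"type":"object","properties":{"deltas":{"type":"array","items":{"type":"array"}}},"required":["deltas"]}

```bash
mkdir -p pics
cat > h.py <<'E'
import numpy as np, cv2
from bench import get_obs, camera, hand_in
def K(c):
    h=c["img"].shape[0]; f=h/2/np.tan(np.radians(c["vfov"])/2)
    return np.array([[f,0,c["cx"]],[0,f,c["cy"]],[0,0,1.]])
def ray(c,uv,z):
    R=cv2.Rodrigues(np.array(c["rvec"],float))[0]; t=np.array(c["tvec"],float)
    o=-R.T@t; d=R.T@np.linalg.inv(K(c))@np.array([*uv,1.])
    return o+d*(z-o[2])/d[2]
def proj(c,P):
    return cv2.projectPoints(np.array(P,float).reshape(-1,1,3),np.array(c["rvec"],float),np.array(c["tvec"],float),K(c),None)[0].reshape(-1,2)
def save(img,n): cv2.imwrite("pics/"+n,np.ascontiguousarray(img[:,:,::-1]))
def crop(c,u0,v0,u1,v1,s,n): save(cv2.resize(c["img"][v0:v1,u0:u1],None,fx=s,fy=s,interpolation=cv2.INTER_CUBIC),n)
E
python3 - <<'E'
from h import *
import pickle
for n in("top","side"):
    c=camera(n); pickle.dump(c,open(n+"0.pkl","wb")); save(c["img"],n+"0.png")
    R=cv2.Rodrigues(np.array(c["rvec"],float))[0]; print(n,c["vfov"],-R.T@c["tvec"],R[2], [k for k in c])
o=get_obs(); print(o["tcp_rot"],o["wrist_force"],o["gripper_width"])
print(cv2.Rodrigues(np.array(o["tcp_rot"]))[0].round(3))
E
```

```text
top 47.663945813145595 [ 435.48376025    8.54183657 1383.46932852] [ 0.10689804  0.00278536 -0.99426609] ['img', 'vfov', 'cx', 'cy', 'rvec', 'tvec']
side 57.77962732785629 [205.65019094 532.8078084  853.97908956] [ 0.37839253 -0.52809689 -0.76021889] ['img', 'vfov', 'cx', 'cy', 'rvec', 'tvec']
[ 0.90517501  1.37535016 -0.904145  ] [0.40980961 0.42757085 0.09009695] 95.43405462265319
[[-0.     0.918  0.396]
 [ 0.001  0.396 -0.918]
 [-1.     0.    -0.001]]
```

View pics/top0.png

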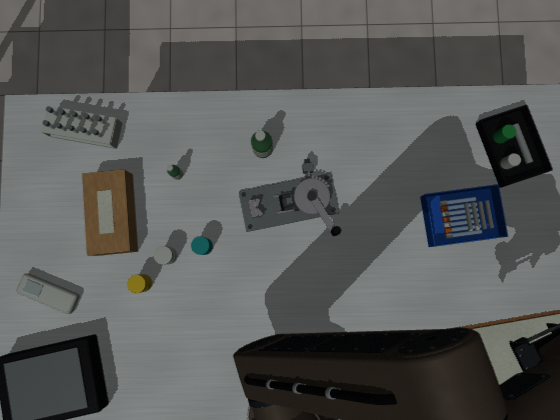

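View pics/side0.png

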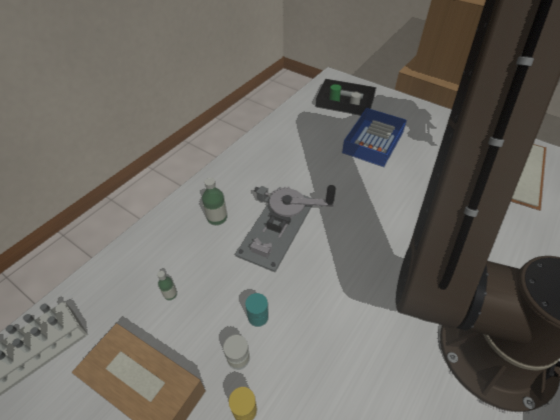

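The top view shows the pot candidates: white cap at (167,255), turquoise (201,245), yellow (138,284), and a white round thing in the black tray at (511,160). I choose (167,255), which is (236,352) in the side view. The clamp is around (290,200), with the knob at (336,231). Next, close crops.

Run:
```python
from h import *
import pickle
t=pickle.load(open("top0.pkl","rb")); s=pickle.load(open("side0.pkl","rb"))
A=cv2.resize(t["img"][150:250,230:350],None,fx=6,fy=6,interpolation=cv2.INTER_CUBIC)
save(A,"tc.png")
B=cv2.resize(s["img"][170:280,225:345],None,fx=5,fy=5,interpolation=cv2.INTER_CUBIC)
C=cv2.resize(t["img"][230:280,150:220],None,fx=5,fy=5,interpolation=cv2.INTER_CUBIC)
D=cv2.resize(s["img"][320:375,210:265],None,fx=5,fy=5,interpolation=cv2.INTER_CUBIC)
save(B[:550],"sc.png")
W=np.zeros((280,640,3),np.uint8); W[:250,:350]=C; W[:275,360:635]=D; save(W,"pc.png")
```

```text
(no output)
```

View pics/tc.png

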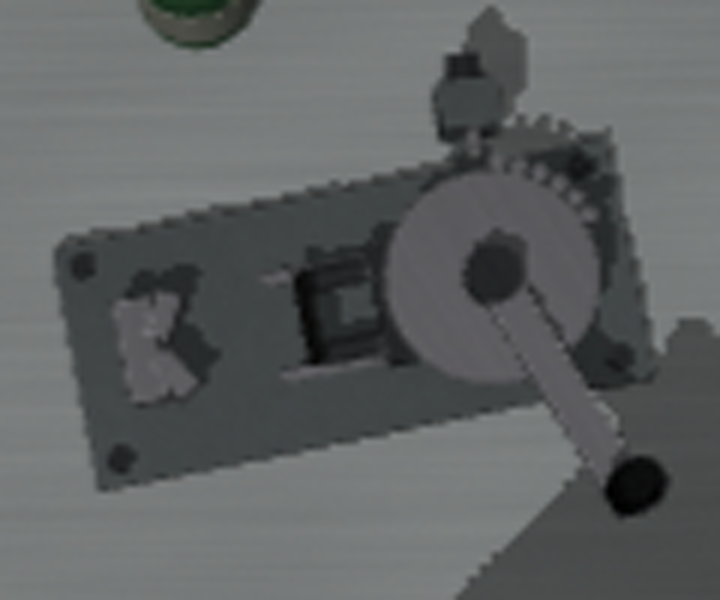

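View pics/sc.png

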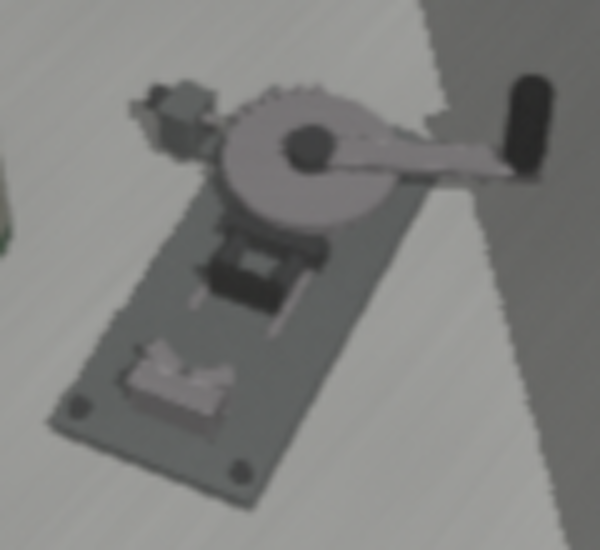

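View pics/pc.png

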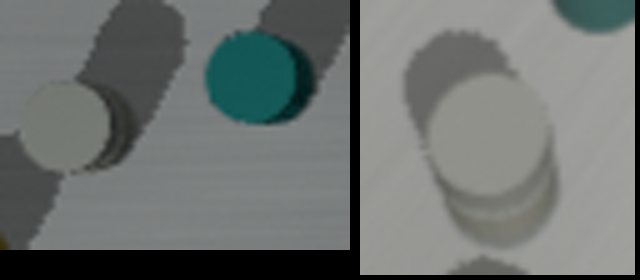

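Crops: the pot is confirmed, with a white cap, clear body and band; its cap centre is at (163,255) top and (235.6,346.6) side. The clamp plate's corners, the hub, the knob (top at (336,231)) and the V-block are all clear.

Run:
```python
from h import *
import pickle
from scipy.optimize import least_squares
t=pickle.load(open("top0.pkl","rb")); s=pickle.load(open("side0.pkl","rb"))
T=lambda x,y:(230+(x+.5)/6-.5,150+(y+.5)/6-.5)
S=lambda x,y:(225+(x+.5)/5-.5,170+(y+.5)/5-.5)
print("pot",ray(t,(163,255),74),ray(s,(235.6,346.6),74))
for n,p in dict(TL=(58,238),BL=(100,490),TR=(608,130),BR=(657,380)).items(): print(n,ray(t,T(*p),12))
for n,p in dict(TL=(50,425),BL=(253,508)).items(): print("s",n,ray(s,S(*p),12))
print("knob",ray(t,T(636,486),112),ray(s,S(533,85),112))
print("hub60",ray(t,T(495,268),60),ray(s,S(310,142),60))
# fit knob-only rays + hub xy with hub z + clamp theta
def pts(p):
    x,y,th,h,yc=p; c,sn=np.cos(th),np.sin(th); W=lambda a,b,z:(x+a*c-b*sn,y+a*sn+b*c,z)
    k=3.49; P=[W(120*np.cos(k),-130+120*np.sin(k),112),W(0,-130,h)]+[W(a,yc+b,12) for a,b in((60,137.5),(-60,137.5),(60,-137.5),(-60,-137.5))]
    return P
ot=[T(636,486),T(495,268),T(58,238),T(100,490),T(608,130),T(657,380)]
os_=[S(533,85),S(310,142),S(50,425),S(253,508)]
def r(p):
    P=pts(p); return np.r_[(proj(t,P)-ot).ravel(),(proj(s,P[:4])-os_).ravel()]
for th0 in(0,):
    q=least_squares(r,[600,50,th0,60,-60]); print(q.x,r(q.x).reshape(-1,2).round(2).tolist())
x,y,th,h,yc=q.x; c,sn=np.cos(th),np.sin(th); W=lambda a,b,z:(x+a*c-b*sn,y+a*sn+b*c,z)
print("nest",W(0,0,12),"pivot",W(0,-130,85),"knob",pts(q.x)[0])
print("Vtop/pad px (crop)",((proj(t,[W(25,20,36),W(-25,20,36),W(22,-37,36),W(-22,-37,36)])-[230,150])*6).round().tolist(),((proj(s,[W(25,20,36),W(-25,20,36),W(22,-37,36),W(-22,-37,36)])-[225,170])*5).round().tolist())
```

```text
pot [462.77573589 347.51304487  74.        ] [460.58941545 347.66562784  74.        ]
TL [650.94422377 142.45760641  12.        ]
BL [527.85904756 123.30920947  12.        ]
TR [ 698.90594514 -126.36803022   12.        ]
BR [ 575.88299069 -146.41751994   12.        ]
s TL [642.16503989 145.42753415  12.        ]
s BL [524.11695821 124.28152635  12.        ]
knob [ 518.2977614  -124.26939144  112.        ] [ 519.68934863 -129.95411104  112.        ]
hub60 [625.16361526 -66.82760527  60.        ] [621.56640947 -64.79818345  60.        ]
[ 5.99845440e+02  6.17087512e+01  1.80663871e-01  5.85071512e+01
 -6.42695290e+01] [[0.91, -0.51], [-0.24, 0.77], [-0.69, 1.79], [0.12, 0.07], [-0.09, 1.28], [0.38, -0.42], [-0.58, 0.71], [-0.2, -0.18], [-0.8, -0.87], [-0.81, -1.05]]
nest (np.float64(599.8454397664606), np.float64(61.70875115534542), 12) pivot (np.float64(623.204188123632), np.float64(-66.17544988288427), 85) knob (np.float64(519.6110406869942), np.float64(-126.74326150069851), 112)
Vtop/pad px (crop) [[170.0, 288.0], [190.0, 390.0], [288.0, 270.0], [306.0, 360.0]] [[146.0, 341.0], [230.0, 373.0], [200.0, 267.0], [272.0, 294.0]]
```

Call:
{"fn": "drive_tool", "kwargs": {
  "deltas": [
    [[0,31,-13],-0.96,1],
    [[0,31,-13],-0.96,1],
    [[0,31,-13],-0.96,1],
    [[0,31,-13],-0.96,1],
    [[0,31,-13],-0.96,1],
    [[0,31,-13],-0.96,1],
    [[0,31,-13],-0.96,1],
    [[0,31,-13],-0.96,1]
  ]
}}

```text
time_s: 0.77
eef_pos: [479.7, -332.2, 214.5]
tcp_rot: [0.155, 1.565, -0.155]
wrist_force: [1.1, -0.8, 0.3]
gripper_width: 94.7
```

```bash
cat >> h.py <<'E'
def go(P,yaw=None):
    o=get_obs(); R=cv2.Rodrigues(np.array(o["tcp_rot"],float))[0]; p=np.array(o["eef_pos"])
    y0=np.arctan2(R[1,2],R[0,2]); d=R.T@(np.array(P,float)-p)/10
    print("t%.2f"%o["time_s"],"at",p.round(1),"yaw %.3f"%y0,"F",np.round(o["wrist_force"],1),"w %.1f"%o["gripper_width"],"-> tool cm",d.round(2),"turn", None if yaw is None else round(-(yaw-y0),3), "n",np.linalg.norm(d)/4.17)
E
python3 -c "
from h import *
go((560,-20,215),0.18)"
```

```text
t0.77 at [ 479.7 -332.2  214.5] yaw -0.197 F [ 1.1 -0.8  0.3] w 94.7 -> tool cm [-0.05 32.19  1.76] turn -0.377 n 7.731113873712963
```

Call:
{"fn": "drive_tool", "kwargs": {
  "deltas": [
    [[0,32.2,1.8],-0.377,1],
    [[0,32.2,1.8],-0.377,1],
    [[0,32.2,1.8],-0.377,1],
    [[0,32.2,1.8],-0.377,1],
    [[0,32.2,1.8],-0.377,1],
    [[0,32.2,1.8],-0.377,1],
    [[0,32.2,1.8],-0.377,1],
    [[0,32.2,1.8],-0.377,1]
  ]
}}

```text
time_s: 1.43
eef_pos: [561.6, -19.3, 214.5]
tcp_rot: [-0.136, 1.567, 0.137]
wrist_force: [0.4, -0.2, 0.1]
gripper_width: 95.0
```

Call:
{"fn": "drive_tool", "kwargs": {
  "deltas": [
    [[0,31,-2.5],0,1],
    [[0,31,-2.5],0,1],
    [[0,31,-2.5],0,1],
    [[0,31,-2.5],0,1],
    [[0,31,-2.5],0,1],
    [[0,31,-2.5],0,1],
    [[0,31,-2.5],0,1],
    [[0,31,-2.5],0,1]
  ]
}}

```text
time_s: 2.1
eef_pos: [481.9, 282.4, 214.4]
tcp_rot: [-0.137, 1.567, 0.138]
wrist_force: [-0.0, -0.6, 0.1]
gripper_width: 95.1
```

```bash
python3 -c "
from h import *
go((461.8,347.6,130),0.18)"
```

```text
t2.10 at [481.9 282.4 214.4] yaw 0.175 F [-0.  -0.6  0.1] w 95.1 -> tool cm [ 8.45  6.77 -0.84] turn -0.005 n 2.6031495384768597
```

Call:
{"fn": "drive_tool", "kwargs": {
  "deltas": [
    [[0,6.8,-0.8],0,1],
    [[0,6.8,-0.8],0,1],
    [[4,6.8,-0.8],0,1],
    [[8,6.8,-0.8],0,1],
    [[11,6.8,-0.8],0,1],
    [[14,6.8,-0.8],0,1],
    [[16,6.8,-0.8],0,1],
    [[16,6.8,-0.8],0,1]
  ]
}}

```text
time_s: 2.77
eef_pos: [462.1, 343.3, 50.6]
tcp_rot: [-0.138, 1.573, 0.134]
wrist_force: [-0.6, -0.3, -0.6]
gripper_width: 95.0
```

```bash
python3 -c "
from h import *
go((461.8,347.6,20),0.18)
c=camera('side'); crop(c,150,260,310,400,5,'g1.png')"
```

```text
t2.77 at [462.1 343.3  50.6] yaw 0.173 F [-0.6 -0.3 -0.6] w 95.0 -> tool cm [3.06 0.44 0.06] turn -0.007 n 0.7410231472211313
```

View pics/g1.png

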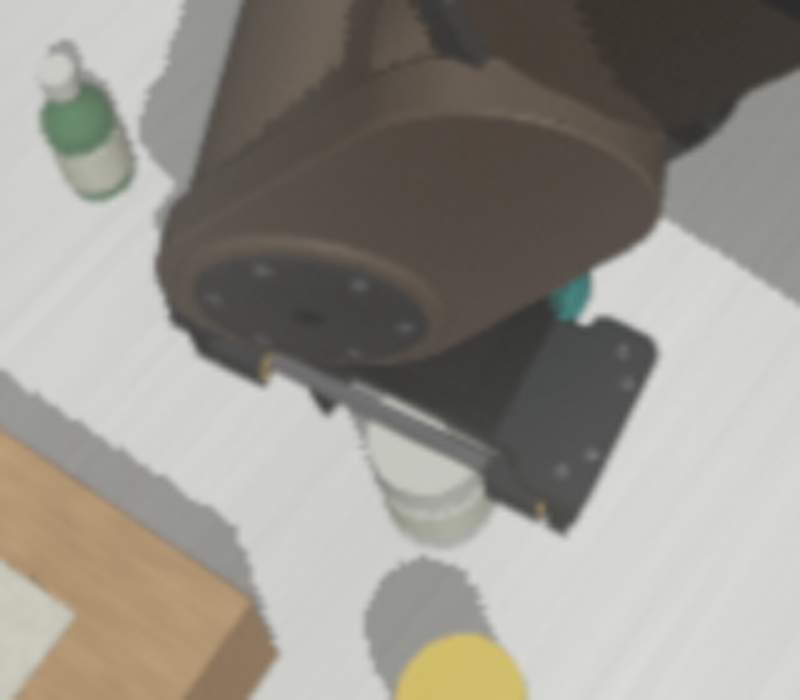

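The pot stands between the open jaws, at about (237,350) in the picture. The turquoise and yellow pots are clear.

Call:
{"fn": "drive_tool", "kwargs": {
  "deltas": [
    [[3.0,0.4,0],0,1],
    [[3.0,0.4,0],0,1],
    [[3.0,0.4,0],0,1],
    [[3.0,0.4,0],0,-1],
    [[3.0,0.4,0],0,-1],
    [[3.0,0.4,0],0,-1],
    [[3.0,0.4,0],0,-1],
    [[3.0,0.4,0],0,-1]
  ]
}}

```text
time_s: 3.48
eef_pos: [463.4, 348.3, 25.3]
tcp_rot: [-0.136, 1.566, 0.136]
wrist_force: [0.1, 0.2, 0.1]
gripper_width: 67.1
```

Call:
{"fn": "drive_tool", "kwargs": {
  "deltas": [
    [[0,0,0],0,-1],
    [[0,0,0],0,-1],
    [[0,0,0],0,-1],
    [[0,0,0],0,-1],
    [[0,0,0],0,-1],
    [[0,0,0],0,-1],
    [[0,0,0],0,-1],
    [[0,0,0],0,-1]
  ]
}}

```text
time_s: 4.15
eef_pos: [463.2, 348.3, 24.6]
tcp_rot: [-0.136, 1.567, 0.136]
wrist_force: [-1.1, -1.3, 3.0]
gripper_width: 50.5
```

Call:
{"fn": "drive_tool", "kwargs": {
  "deltas": [
    [[-3,0,0],0,-1],
    [[-6,0,0],0,-1],
    [[-9,0,0],0,-1],
    [[-12,0,0],0,-1],
    [[-12,0,0],0,-1],
    [[-12,0,0],0,-1],
    [[-12,0,0],0,-1]
  ]
}}

```text
time_s: 4.73
eef_pos: [462.9, 348.1, 143.8]
tcp_rot: [-0.136, 1.567, 0.135]
wrist_force: [-0.1, -0.1, -1.3]
gripper_width: 50.7
```

```bash
python3 -c "
from h import *
go((600.3,58.7,145),0.1807)"
```

```text
t4.73 at [462.9 348.1 143.8] yaw 0.173 F [-0.1 -0.1 -1.3] w 50.7 -> tool cm [ -0.12 -30.87   8.56] turn -0.008 n 7.682015531048443
```

Call:
{"fn": "drive_tool", "kwargs": {
  "deltas": [
    [[0,-4,1],0,-1],
    [[0,-8,2.2],0,-1],
    [[0,-12,3.3],0,-1],
    [[0,-16,4.4],0,-1],
    [[0,-20,5.5],0,-1],
    [[0,-24,6.6],0,-1],
    [[0,-28,7.8],0,-1],
    [[0,-30.9,8.6],-0.008,-1]
  ]
}}

```text
time_s: 5.4
eef_pos: [601.7, 55.6, 142.7]
tcp_rot: [-0.141, 1.569, 0.141]
wrist_force: [0.1, -0.6, -1.0]
gripper_width: 50.8
```

Call:
{"fn": "drive_tool", "kwargs": {
  "deltas": [
    [[0,0,0],0,-1],
    [[0,0,0],0,-1],
    [[1,0,0],0,-1],
    [[2,0,0],0,-1],
    [[3,0,0],0,-1],
    [[3,0,0],0,-1],
    [[3,0,0],0,-1]
  ]
}}

```text
time_s: 5.98
eef_pos: [600.5, 59.5, 113.6]
tcp_rot: [-0.143, 1.568, 0.143]
wrist_force: [-0.3, -0.0, -0.8]
gripper_width: 50.6
```

```bash
python3 -c "
from h import *
go((600.3,58.7,38),0.1807)
c=camera('side'); crop(c,210,150,350,285,4,'n1s.png')
a=cv2.imread('pics/n1s.png')
c=camera('top'); crop(c,230,150,350,240,3,'n1t.png'); b=cv2.imread('pics/n1t.png')
W=np.zeros((max(a.shape[0],b.shape[0]),a.shape[1]+b.shape[1],3),np.uint8); W[:a.shape[0],:a.shape[1]]=a[:,:]; W[:b.shape[0],a.shape[1]:]=b
W=W[:, :]; cv2.imwrite('pics/n1.png',cv2.resize(W,None,fx=.8,fy=.8))"
```

```text
t5.98 at [600.5  59.5 113.6] yaw 0.182 F [-0.3 -0.  -0.8] w 50.6 -> tool cm [ 7.56 -0.08 -0.02] turn 0.001 n 1.8120389790389033
```

View pics/n1.png

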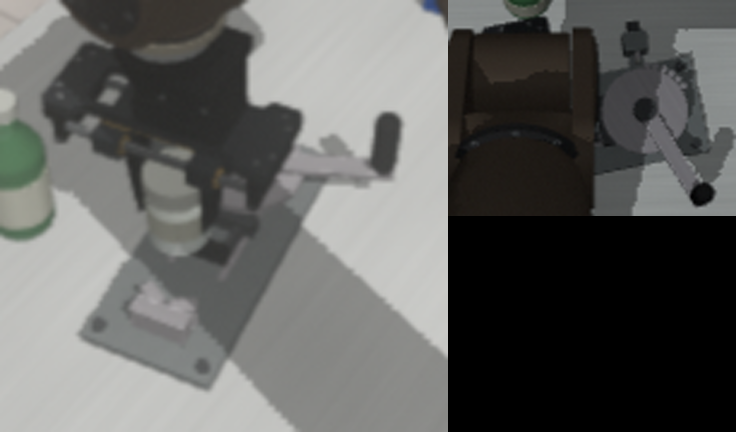

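Pot is held upright above the nest, lower edge near (265,227) in the side view. The sanitizer (150 mm tall) stands near the gripper body's +x end, so I'll check that clearance before lowering.

```bash
python3 -c "
from h import *
import pickle
t=pickle.load(open('top0.pkl','rb')); s=pickle.load(open('side0.pkl','rb'))
print(ray(s,(218,221),0),ray(s,(209,186),150),ray(t,(260,135),150),ray(t,(262,155),20))
c=np.array((600.5,59.5));a=.18
for ax,ay in((37.5,90),(-37.5,90),(37.5,-90),(-37.5,-90)):
  print(c+[np.cos(a)*ay-np.sin(a)*ax,np.sin(a)*ay+np.cos(a)*ax])
th=np.linspace(0,6.28,80)
q=proj(s,[(600.5+25*np.cos(k),59.5+25*np.sin(k),89) for k in th]);print(q.min(0),q.max(0))
crop(t,235,110,295,175,9,'san.png')
"
```

```text
[762.94055977  78.41191673   0.        ] [762.04824166  84.39049191 150.        ] [773.83643909  72.56514528 150.        ] [749.56048586  74.27559014  20.        ]
[682.33232335 112.50680009]
[695.75954135  38.71852313]
[505.24045865  80.28147687]
[518.66767665   6.49319991]
[255.89303296 215.4537629 ] [275.29060224 230.58312086]
```

View pics/san.png

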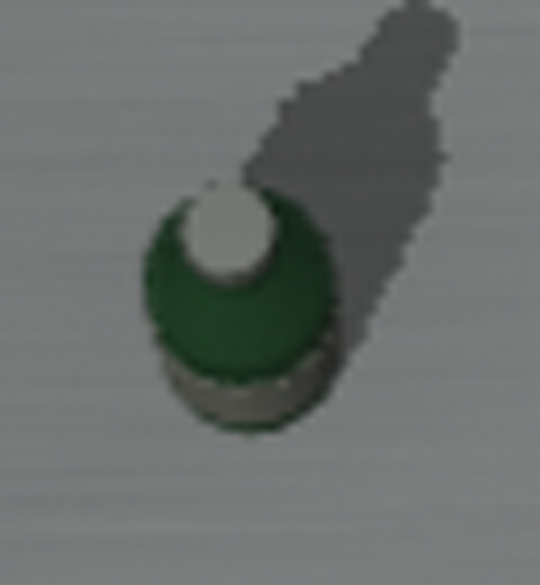

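The sanitizer's near side is at about x=740, clear of the gripper body at 696. Lowering.

Call:
{"fn": "drive_tool", "kwargs": {
  "deltas": [
    [[2,0,0],0,-1],
    [[4,0,0],0,-1],
    [[6,0,0],0,-1],
    [[7,0,0],0,-1],
    [[7.4,0,0],0,-1],
    [[7.4,0,0],0,-1],
    [[7.4,0,0],0,-1]
  ]
}}

```text
time_s: 6.67
eef_pos: [601.6, 58.8, 41.4]
tcp_rot: [-0.142, 1.565, 0.142]
wrist_force: [-0.2, -1.0, -0.5]
gripper_width: 50.3
```

Call:
{"fn": "drive_tool", "kwargs": {
  "deltas": [
    [[0.1,0,0],0,-1],
    [[0.2,0,0],0,-1],
    [[0.25,0,0],0,-1],
    [[0.3,0,0],0,-1],
    [[0.3,0,0],0,-1]
  ]
}}

```text
time_s: 7.08
eef_pos: [601.2, 58.7, 37.8]
tcp_rot: [-0.142, 1.566, 0.142]
wrist_force: [0.1, 0.2, -1.0]
gripper_width: 50.4
```

Call:
{"fn": "drive_tool", "kwargs": {
  "deltas": [
    [[0.05,0,0],0,-1],
    [[0.1,0,0],0,-1],
    [[0.15,0,0],0,-1],
    [[0.15,0,0],0,-1],
    [[0.15,0,0],0,-1]
  ]
}}

```text
time_s: 7.5
eef_pos: [601.2, 58.7, 36.6]
tcp_rot: [-0.142, 1.566, 0.142]
wrist_force: [-2.6, -0.1, 5.4]
gripper_width: 50.5
```

Call:
{"fn": "drive_tool", "kwargs": {
  "deltas": [
    [[0,0,0],0,1],
    [[0,0,0],0,1],
    [[0,0,0],0,1],
    [[0,0,0],0,1],
    [[0,0,0],0,1],
    [[0,0,0],0,1],
    [[0,0,0],0,1],
    [[0,0,0],0,1]
  ]
}}

```text
time_s: 8.17
eef_pos: [601.1, 58.7, 36.1]
tcp_rot: [-0.142, 1.566, 0.142]
wrist_force: [-0.1, 0.2, -0.4]
gripper_width: 93.8
```

Call:
{"fn": "drive_tool", "kwargs": {
  "deltas": [
    [[-2,0,0],0,1],
    [[-5,0,0],0,1],
    [[-9,0,0],0,1],
    [[-13,0,0],0,1],
    [[-16,0,0],0,1],
    [[-16,0,0],0,1]
  ]
}}

```text
time_s: 8.67
eef_pos: [603.3, 58.8, 202.5]
tcp_rot: [-0.143, 1.557, 0.141]
wrist_force: [-0.2, -0.9, 0.6]
gripper_width: 94.8
```

```bash
python3 -c "
from h import *
go((521,-126.5,165),0.18)
for a in (0.15,0.35): 
  for n in range(3): print(a, n, a+.19*n+.095)
"
```

```text
t8.67 at [603.3  58.8 202.5] yaw 0.181 F [-0.2 -0.9  0.6] w 94.8 -> tool cm [  3.68 -16.74 -11.47] turn 0.001 n 4.944608291809392
0.15 0 0.245
0.15 1 0.43499999999999994
0.15 2 0.625
0.35 0 0.44499999999999995
0.35 1 0.635
0.35 2 0.825
```

Call:
{"fn": "drive_tool", "kwargs": {
  "deltas": [
    [[0,-16.7,-11.6],0.98,1],
    [[0,-16.7,-11.6],0.98,1],
    [[0,-16.7,-11.6],0.98,1],
    [[0,-16.7,-11.6],0.98,1],
    [[0,-16.7,-11.6],0.98,1],
    [[0,-16.7,-11.6],0.98,1],
    [[0,-16.7,-11.6],0.98,1],
    [[0,-16.7,-11.6],0.98,1]
  ]
}}

```text
time_s: 9.33
eef_pos: [516.6, -127.3, 195.8]
tcp_rot: [0.631, 1.477, -0.631]
wrist_force: [0.3, -0.7, 0.2]
gripper_width: 95.3
```

Call:
{"fn": "drive_tool", "kwargs": {
  "deltas": [
    [[0,0,0],0.12,1],
    [[2,0,0],0.24,1],
    [[4,0,0],0.24,1],
    [[4,0,0],0.24,1]
  ]
}}

```text
time_s: 9.67
eef_pos: [515.6, -125.9, 153.0]
tcp_rot: [0.809, 1.42, -0.811]
wrist_force: [0.5, 0.3, -1.1]
gripper_width: 95.2
```

```bash
python3 -c "
from h import *
go((519.5,-127,70),-1.041)
c=camera('side'); crop(c,215,130,375,250,5,'k1.png')
"
```

```text
t9.67 at [ 515.6 -125.9  153. ] yaw -1.039 F [ 0.5  0.3 -1.1] w 95.2 -> tool cm [8.3  0.31 0.32] turn 0.002 n 1.9939298857671603
```

View pics/k1.png

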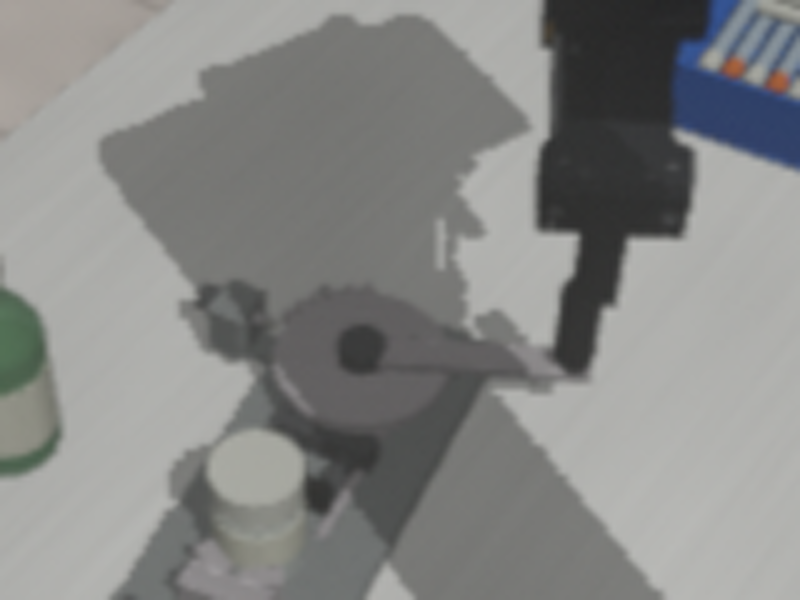

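The pot sits upright between V-block and pad, cap at (266,226). The fingers straddle the knob, which is near (330,200). Descending and gripping it.

Call:
{"fn": "drive_tool", "kwargs": {
  "deltas": [
    [[0,0.3,0.5],0,1],
    [[3,0.3,0.5],0,1],
    [[6,0.3,0.5],0,1],
    [[8.3,0.3,0.5],0,1],
    [[8.3,0.3,0.5],0,1],
    [[8.3,0.3,0.5],0,1],
    [[8.3,0.3,0.5],0,1],
    [[8.3,0.3,0.5],0,-1]
  ]
}}

```text
time_s: 10.38
eef_pos: [523.2, -129.6, 75.0]
tcp_rot: [0.809, 1.412, -0.808]
wrist_force: [0.0, -0.9, -0.5]
gripper_width: 92.1
```

Call:
{"fn": "drive_tool", "kwargs": {
  "deltas": [
    [[0,0,0],0,-1],
    [[0,0,0],0,-1],
    [[0,0,0],0,-1],
    [[0,0,0],0,-1],
    [[0,0,0],0,-1],
    [[0,0,0],0,-1],
    [[0,0,0],0,-1],
    [[0,0,0],0,-1]
  ]
}}

```text
time_s: 11.05
eef_pos: [522.2, -129.2, 73.1]
tcp_rot: [0.809, 1.415, -0.809]
wrist_force: [0.6, 1.0, -0.1]
gripper_width: 40.3
```

Call:
{"fn": "drive_tool", "kwargs": {
  "deltas": [
    [[0,0,0],0,-1],
    [[0,0,0],0,-1],
    [[0,0,0],0,-1],
    [[0,0,0],0,-1],
    [[0,0,0],0,-1],
    [[0,0,0],0,-1]
  ]
}}

```text
time_s: 11.55
eef_pos: [521.3, -128.4, 73.0]
tcp_rot: [0.81, 1.418, -0.81]
wrist_force: [-2.9, 5.0, 2.2]
gripper_width: 23.7
```

```bash
cat >> h.py <<'E'
PV=np.array([623.2,-66.2])
def lev(step=None,pv=PV):
    o=get_obs(); p=np.array(o["eef_pos"]); r=p[:2]-pv; a=np.arctan2(r[1],r[0])%(2*np.pi)
    R=cv2.Rodrigues(np.array(o["tcp_rot"],float))[0]; y0=np.arctan2(R[1,2],R[0,2])
    F=np.array(o["wrist_force"]); tan=np.array([-np.sin(a),np.cos(a)])
    print("t%.2f"%o["time_s"],p.round(1),"yaw %.3f"%y0,"r %.1f"%np.hypot(*r),"ang %.3f phi %.3f"%(a,a-3.671),"Ftan %.1f Frad %.1f Fz %.1f"%(F[:2]@tan,F[:2]@r/np.hypot(*r),F[2]),"w %.1f"%o["gripper_width"])
E
python3 -c "
from h import *
lev()"
```

```text
t11.55 [ 521.3 -128.4   73. ] yaw -1.039 r 119.4 ang 3.689 phi 0.018 Ftan -5.8 Frad -0.1 Fz 2.2 w 23.7
```

Knob is gripped (w 23.7, r 119.4, Ftan −5.8 N, matching the spring). Now swinging in 0.03 rad steps, reading force.

Call:
{"fn": "drive_tool", "kwargs": {
  "deltas": [
    [[0,0.01,0.36],-0.046,-1],
    [[0,0.01,0.36],-0.046,-1],
    [[0,0.01,0.36],-0.046,-1]
  ]
}}

```text
time_s: 11.8
eef_pos: [523.2, -131.5, 73.0]
tcp_rot: [0.774, 1.431, -0.774]
wrist_force: [-2.3, 5.9, 2.4]
gripper_width: 23.2
```

Call:
{"fn": "drive_tool", "kwargs": {
  "deltas": [
    [[0,0.005,0.36],-0.03,-1],
    [[0,0.005,0.36],-0.03,-1],
    [[0,0.005,0.36],-0.03,-1]
  ]
}}

```text
time_s: 12.05
eef_pos: [525.3, -134.5, 72.9]
tcp_rot: [0.751, 1.44, -0.751]
wrist_force: [-3.0, 5.9, 3.8]
gripper_width: 23.2
```

Call:
{"fn": "drive_tool", "kwargs": {
  "deltas": [
    [[0,0.005,0.36],-0.03,-1],
    [[0,0.005,0.36],-0.03,-1],
    [[0,0.005,0.36],-0.03,-1]
  ]
}}

```text
time_s: 12.3
eef_pos: [527.3, -137.3, 72.9]
tcp_rot: [0.728, 1.448, -0.728]
wrist_force: [-3.2, 6.0, 2.5]
gripper_width: 23.5
```

Call:
{"fn": "drive_tool", "kwargs": {
  "deltas": [
    [[0,0.005,0.36],-0.03,-1],
    [[0,0.005,0.36],-0.03,-1],
    [[0,0.005,0.36],-0.03,-1]
  ]
}}

```text
time_s: 12.55
eef_pos: [529.2, -139.9, 72.9]
tcp_rot: [0.705, 1.457, -0.705]
wrist_force: [-4.5, 7.4, 3.2]
gripper_width: 23.5
```

Call:
{"fn": "drive_tool", "kwargs": {
  "deltas": [
    [[0,0.005,0.36],-0.03,-1],
    [[0,0.005,0.36],-0.03,-1],
    [[0,0.005,0.36],-0.03,-1]
  ]
}}

```text
time_s: 12.8
eef_pos: [531.9, -143.1, 73.0]
tcp_rot: [0.682, 1.463, -0.682]
wrist_force: [-3.5, 4.1, 2.2]
gripper_width: 23.4
```

Call:
{"fn": "drive_tool", "kwargs": {
  "deltas": [
    [[0,0.005,0.36],-0.03,-1],
    [[0,0.005,0.36],-0.03,-1],
    [[0,0.005,0.36],-0.03,-1]
  ]
}}

```text
time_s: 13.05
eef_pos: [534.7, -146.2, 73.0]
tcp_rot: [0.659, 1.47, -0.658]
wrist_force: [-0.3, 2.7, 0.1]
gripper_width: 23.5
```

Call:
{"fn": "drive_tool", "kwargs": {
  "deltas": [
    [[0,0.005,0.36],-0.03,-1],
    [[0,0.005,0.36],-0.03,-1],
    [[0,0.005,0.36],-0.03,-1]
  ]
}}

```text
time_s: 13.3
eef_pos: [537.1, -148.8, 73.0]
tcp_rot: [0.636, 1.477, -0.635]
wrist_force: [-1.0, 4.3, 0.6]
gripper_width: 23.4
```

Call:
{"fn": "drive_tool", "kwargs": {
  "deltas": [
    [[0,0.005,0.36],-0.03,-1],
    [[0,0.005,0.36],-0.03,-1],
    [[0,0.005,0.36],-0.03,-1]
  ]
}}

```text
time_s: 13.55
eef_pos: [539.3, -151.1, 73.0]
tcp_rot: [0.613, 1.485, -0.612]
wrist_force: [-2.9, 6.5, 3.1]
gripper_width: 23.4
```

```bash
python3 -c "
from h import *
lev()"
```

```text
t13.55 [ 539.3 -151.1   73. ] yaw -0.783 r 119.4 ang 3.933 phi 0.262 Ftan -6.6 Frad -2.6 Fz 3.1 w 23.4
```

First tooth at φ≈0.16, notch near 0.255. Continuing.

Call:
{"fn": "drive_tool", "kwargs": {
  "deltas": [
    [[0,0.005,0.36],-0.03,-1],
    [[0,0.005,0.36],-0.03,-1],
    [[0,0.005,0.36],-0.03,-1]
  ]
}}

```text
time_s: 13.8
eef_pos: [541.8, -153.5, 72.9]
tcp_rot: [0.59, 1.492, -0.589]
wrist_force: [-3.9, 7.0, 2.9]
gripper_width: 23.3
```

Call:
{"fn": "drive_tool", "kwargs": {
  "deltas": [
    [[0,0.005,0.36],-0.03,-1],
    [[0,0.005,0.36],-0.03,-1],
    [[0,0.005,0.36],-0.03,-1]
  ]
}}

```text
time_s: 14.05
eef_pos: [544.2, -155.7, 72.9]
tcp_rot: [0.567, 1.499, -0.565]
wrist_force: [-4.6, 8.0, 4.1]
gripper_width: 23.6
```

Call:
{"fn": "drive_tool", "kwargs": {
  "deltas": [
    [[0,0.005,0.36],-0.03,-1],
    [[0,0.005,0.36],-0.03,-1],
    [[0,0.005,0.36],-0.03,-1]
  ]
}}

```text
time_s: 14.3
eef_pos: [547.3, -158.3, 72.9]
tcp_rot: [0.543, 1.504, -0.542]
wrist_force: [-2.2, 7.4, 1.5]
gripper_width: 23.4
```

Call:
{"fn": "drive_tool", "kwargs": {
  "deltas": [
    [[0,0.005,0.36],-0.03,-1],
    [[0,0.005,0.36],-0.03,-1],
    [[0,0.005,0.36],-0.03,-1]
  ]
}}

```text
time_s: 14.55
eef_pos: [550.6, -160.8, 73.0]
tcp_rot: [0.52, 1.508, -0.519]
wrist_force: [-1.4, 5.5, 1.7]
gripper_width: 23.5
```

Call:
{"fn": "drive_tool", "kwargs": {
  "deltas": [
    [[0,0.005,0.36],-0.03,-1],
    [[0,0.005,0.36],-0.03,-1],
    [[0,0.005,0.36],-0.03,-1]
  ]
}}

```text
time_s: 14.8
eef_pos: [553.3, -162.9, 73.0]
tcp_rot: [0.496, 1.514, -0.495]
wrist_force: [-0.6, 7.0, 2.1]
gripper_width: 23.4
```

Call:
{"fn": "drive_tool", "kwargs": {
  "deltas": [
    [[0,0.005,0.36],-0.03,-1],
    [[0,0.005,0.36],-0.03,-1],
    [[0,0.005,0.36],-0.03,-1]
  ]
}}

```text
time_s: 15.05
eef_pos: [555.8, -164.6, 72.9]
tcp_rot: [0.473, 1.521, -0.472]
wrist_force: [-3.7, 7.3, 3.6]
gripper_width: 23.5
```

Call:
{"fn": "drive_tool", "kwargs": {
  "deltas": [
    [[0,0.005,0.36],-0.03,-1],
    [[0,0.005,0.36],-0.03,-1],
    [[0,0.005,0.36],-0.03,-1]
  ]
}}

```text
time_s: 15.3
eef_pos: [558.6, -166.4, 72.9]
tcp_rot: [0.45, 1.527, -0.448]
wrist_force: [-4.8, 9.6, 3.8]
gripper_width: 23.7
```

```bash
python3 -c "
from h import *
lev()"
```

```text
t15.30 [ 558.6 -166.4   72.9] yaw -0.573 r 119.3 ang 4.140 phi 0.469 Ftan -9.2 Frad -5.5 Fz 3.8 w 23.7
```

Call:
{"fn": "drive_tool", "kwargs": {
  "deltas": [
    [[0,0.005,0.36],-0.03,-1],
    [[0,0.005,0.36],-0.03,-1],
    [[0,0.005,0.36],-0.03,-1]
  ]
}}

```text
time_s: 15.55
eef_pos: [561.3, -168.2, 72.9]
tcp_rot: [0.427, 1.532, -0.425]
wrist_force: [-5.9, 9.4, 3.8]
gripper_width: 23.3
```

Call:
{"fn": "drive_tool", "kwargs": {
  "deltas": [
    [[0,0.005,0.36],-0.03,-1],
    [[0,0.005,0.36],-0.03,-1],
    [[0,0.005,0.36],-0.03,-1]
  ]
}}

```text
time_s: 15.8
eef_pos: [564.7, -170.1, 72.9]
tcp_rot: [0.403, 1.536, -0.402]
wrist_force: [-5.7, 9.1, 2.6]
gripper_width: 23.9
```

Call:
{"fn": "drive_tool", "kwargs": {
  "deltas": [
    [[0,0.005,0.36],-0.03,-1],
    [[0,0.005,0.36],-0.03,-1],
    [[0,0.005,0.36],-0.03,-1]
  ]
}}

```text
time_s: 16.05
eef_pos: [568.2, -171.9, 72.9]
tcp_rot: [0.38, 1.54, -0.378]
wrist_force: [-3.5, 9.7, 1.6]
gripper_width: 23.7
```

Call:
{"fn": "drive_tool", "kwargs": {
  "deltas": [
    [[0,0.005,0.36],-0.03,-1],
    [[0,0.005,0.36],-0.03,-1],
    [[0,0.005,0.36],-0.03,-1]
  ]
}}

```text
time_s: 16.3
eef_pos: [571.7, -173.6, 72.9]
tcp_rot: [0.356, 1.543, -0.355]
wrist_force: [-1.8, 8.4, 1.1]
gripper_width: 23.6
```

```bash
python3 -c "
from h import *
lev()"
```

```text
t16.30 [ 571.7 -173.6   72.9] yaw -0.453 r 119.1 ang 4.266 phi 0.595 Ftan -5.3 Frad -6.8 Fz 1.1 w 23.6
```

Run:
```python
from h import *
from scipy.optimize import least_squares
D=np.array([[521.3,-128.4,-2.9,5.0],[523.2,-131.5,-2.3,5.9],[525.3,-134.5,-3,5.9],[527.3,-137.3,-3.2,6],[529.2,-139.9,-4.5,7.4],[531.9,-143.1,-3.5,4.1],[534.7,-146.2,-.3,2.7],[537.1,-148.8,-1,4.3],[539.3,-151.1,-2.9,6.5],[541.8,-153.5,-3.9,7],[544.2,-155.7,-4.6,8],[547.3,-158.3,-2.2,7.4],[550.6,-160.8,-1.4,5.5],[553.3,-162.9,-.6,7],[555.8,-164.6,-3.7,7.3],[558.6,-166.4,-4.8,9.6],[561.3,-168.2,-5.9,9.4],[564.7,-170.1,-5.7,9.1],[568.2,-171.9,-3.5,9.7],[571.7,-173.6,-1.8,8.4]])
c=least_squares(lambda q:np.hypot(*(D[:,:2]-q[:2]).T)-120,PV); print("circle centre",c.x)
r=D[:,:2]-PV; a=np.arctan2(r[:,1],r[:,0])%(2*np.pi); F=-(-np.sin(a)*D[:,2]+np.cos(a)*D[:,3])
ph=a-3.671; print(np.c_[ph,F].round(3).tolist())
f=lambda q,x:q[0]+q[1]*x-q[2]*np.sin(2*np.pi*(x-q[3])/.19)
m=ph>.08
q=least_squares(lambda q:f(q,ph[m])-F[m],[6,3,2,.16]); print(q.x, "rms",np.sqrt(np.mean(q.fun**2)),"notch3",q.x[3]+.475)
```

```text
circle centre [623.35437184 -65.40446125]
[[0.019, 5.779], [0.049, 6.198], [0.08, 6.555], [0.109, 6.726], [0.136, 8.6], [0.171, 5.391], [0.206, 2.204], [0.235, 3.795], [0.262, 6.632], [0.291, 7.626], [0.318, 8.743], [0.352, 6.404], [0.387, 4.459], [0.415, 4.587], [0.441, 7.178], [0.469, 9.236], [0.496, 9.921], [0.529, 9.431], [0.562, 7.582], [0.594, 5.255]]
[4.08296641 7.2653463  2.67213902 0.16616107] rms 0.5898607568265468 notch3 0.6411610692294851
```

Three teeth felt at φ ≈ 0.166, 0.356 and 0.546. The fit puts the third notch at 0.641 and I'm at 0.595.

Call:
{"fn": "drive_tool", "kwargs": {
  "deltas": [
    [[0,0.05,0.3],-0.025,-1],
    [[0,0.05,0.3],-0.025,-1],
    [[0,0.05,0.3],-0.025,-1]
  ]
}}

```text
time_s: 16.55
eef_pos: [574.0, -174.6, 72.9]
tcp_rot: [0.337, 1.547, -0.335]
wrist_force: [-4.4, 6.6, 4.3]
gripper_width: 23.4
```

Call:
{"fn": "drive_tool", "kwargs": {
  "deltas": [
    [[0,0.05,0.26],-0.022,-1],
    [[0,0.05,0.26],-0.022,-1],
    [[0,0.05,0.26],-0.022,-1],
    [[0,0.05,0.26],-0.022,-1],
    [[0,0.05,0.26],-0.022,-1],
    [[0,0.05,0.26],-0.022,-1]
  ]
}}

```text
time_s: 17.05
eef_pos: [576.0, -175.3, 72.9]
tcp_rot: [0.319, 1.551, -0.318]
wrist_force: [-7.4, 4.5, 5.0]
gripper_width: 23.4
```

```bash
python3 -c "
from h import *
lev()
c=camera('side'); crop(c,215,130,375,250,5,'f1.png')
"
```

```text
t17.05 [ 576.  -175.3   72.9] yaw -0.406 r 118.9 ang 4.304 phi 0.633 Ftan -8.6 Frad -1.2 Fz 5.0 w 23.4
```

View pics/f1.png

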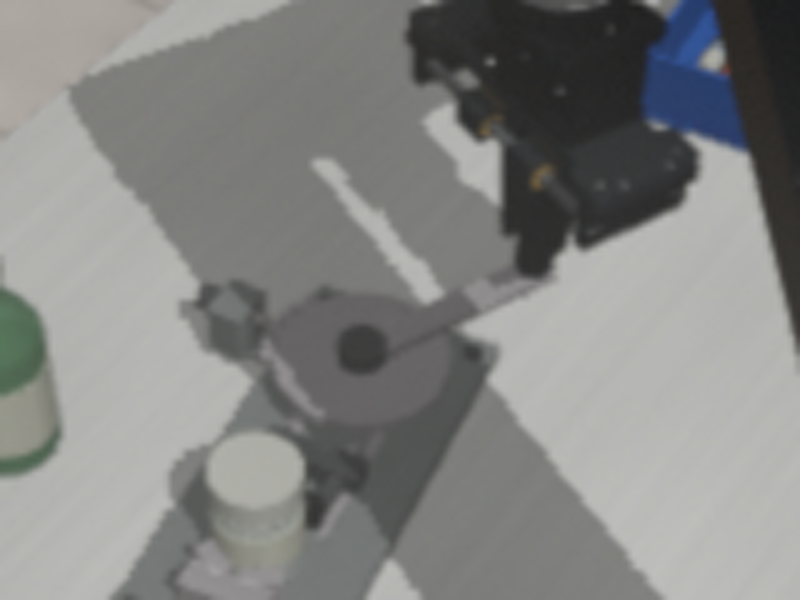

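The lever is in the third notch at (φ 0.633, push 8.6 N, close to the fitted baseline). The pot at (266,226) is upright with the pad against it, and its cap has shifted very slightly towards the V-block. One settling check, then I hand in.

Call:
{"fn": "drive_tool", "kwargs": {
  "deltas": [
    [[0,0,0.05],0,-1],
    [[0,0,0.05],0,-1],
    [[0,0,0.05],0,-1],
    [[0,0,0.05],0,-1],
    [[0,0,0.05],0,-1],
    [[0,0,0.05],0,-1]
  ]
}}

```text
time_s: 17.6
eef_pos: [576.4, -175.5, 72.9]
tcp_rot: [0.319, 1.551, -0.318]
wrist_force: [-8.3, 5.5, 5.8]
gripper_width: 23.4
```

Run:
```python
from h import *
lev()
a=cv2.imread('pics/k1.png',0);b=cv2.imread('pics/f1.png',0)
for n,(x0,y0,x1,y1) in dict(cap=(195,425,315,520),bottle=(0,280,70,480)).items():
    p=a[y0:y1,x0:x1]; m=cv2.matchTemplate(b[max(0,y0-20):y1+20,max(0,x0-20):x1+20],p,cv2.TM_CCOEFF_NORMED)
    _,s,_,l=cv2.minMaxLoc(m); print(n,s,l[0]-min(20,x0),l[1]-20,"crop px (5 = 1 px)")
s=camera('side'); C=np.array([600.1,61.3]); d=np.array([-.18,.984])
print("1 mm to V in crop px",(proj(s,[[*(C+d),86]])-proj(s,[[*C,86]]))*5)
hand_in()
```

```text
t17.60 [ 576.4 -175.5   72.9] yaw -0.406 r 118.9 ang 4.307 phi 0.636 Ftan -9.8 Frad -1.8 Fz 5.8 w 23.4
cap 0.9643078446388245 -1 2 crop px (5 = 1 px)
bottle 0.9997918009757996 0 0 crop px (5 = 1 px)
1 mm to V in crop px [[-0.87544564  1.37504006]]
the job is handed in; nothing more can be done
```

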